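Shut off the air line at the painting bench

ROBOT

A 6-joint arm with a two-finger parallel gripper is mounted at the origin on the work surface. World frame = base frame: x ahead of the robot, y to its left, z up, the work surface at z = 0. Lengths are in m, angles in degrees, forces in N, time in s.
With the tool pointing down it reaches from about 0.3 to 0.75 m from the base axis. Payload 8.5 kg.
Tool frame: the origin (TCP) lies between the finger pads; the fingertips stand 8 mm ahead of it and the grasp point (between the pads) lies 11 mm behind it (ctrl.finger_overhang is the distance from the TCP to the fingertips, in m); z points along the fingers, x is the direction in which the jaws open and shut, and the axes are right-handed (so a half turn about z gives the same grasp; the last joint's range is limited). The gripper opens to 88 mm and grips with 3 to 60 N. Pads are 18 mm wide; open, the fingers measure 123 mm over their backs; the gripper's body (75 mm by 187 mm) begins 45 mm behind the grasp point.
Start: joints at [62.263, 21.807, 74.336, -0, 83.858, -12.336], TCP at [0.146, 0.53, 0.208] pointing down, gripper open.
Joint ranges: [-178.18, 178.18], [-50.72, 133.34], [12.68, 142.11], [-81.47, 261.47], [9.98, 163.14], [-165.26, 165.26]. Speed limits (degrees/s): [136.94, 136.94, 180, 180, 180, 180].

INTERFACE

Orientations are given as [roll, pitch, yaw] about the fixed x, y, z axes, in that order (R = Rz(yaw) Ry(pitch) Rx(roll)).
In Python, from bench import ctrl gives the robot as it stands. The module is installed in compiled form; this text tells all that it offers.
- The arm moves only by the tool arm_command, never from a script. Its argument "steps" is text: rows parted by semicolons, each of 5 numbers parted by spaces: the finger opening in cm, from 0 to 8.81, then the shift along the tool's x, y, z in cm, then the turn about the tool's z in degrees. A call has exactly 8 rows; each row is the pose to reach, as a shift and turn from the pose measured when the call began, along the tool's axes at that moment; what a row does not reach only later rows make up. A row lasts 1/8 s, in which the tool goes at most 62.5 mm and 10.7 degrees, less where a joint would pass 70% of its speed; a pose out of reach is approached as far as the arm can. A call with a gripper value outside its range is refused whole. The fingers move at their own pace and stop on an object; "newtons" is the grip in N (left out, the last holds). Time passes only in rows, so rows that repeat a pose let the fingers close, or fill a call up. It gives the time, the measured TCP pose, the force and the opening at its end, in the units of the state.
- ctrl.observe(): the state, without advancing time (a new reading comes with each control period).
- ctrl.grab_frame(name): name is "scene" or "side" or "wrist"; returns a dict with "img" (400x640x3 uint8, red, green, blue), "range_z" (400x640 float32, m along the optical axis (not along the pixel's ray), 0 where there is no reading), "camera_matrix" (3x3 intrinsics, pixels), "k1" (the pictures are not rectified: a ray, as slopes to the right and down, at radius r is drawn at 1 + k1 r^2 times it, then the intrinsics apply), "R" (3x3) and "t" (3): a world point X has camera coordinates R X + t. Camera axes: x right, y down, z forward; pixel columns grow to the right and rows downward; lengths in m; the calibration is good to about 2 mm. A picture is of the moment at which its call begins.
- ctrl.job_done(): hands the job in, once; it reports no verdict.
The state is a dict: "time": time; "q": joint angles; "joint_velocities": joint speeds; "effort": joint torques, N m; "position": TCP position; "ee_rot": TCP orientation; "wrist_force": force on the tool from outside, world axes, zero at the start; "ft_torque": the same for the moment, N m; "opening": finger opening in m.
Only numpy, scipy, OpenCV 4.12 (cv2) and the standard library are available. Lean on these libraries where they do the work, as an engineer would, in place of code of your own. Each camera call takes 0.05 s, during which the arm holds its last target.

TASK

Slide the cover of the air-valve box aside, along its guides right up to the stop at the other end, to uncover the two valve handles. Then push the handle that ends in a round disc clockwise, until it is fully shut across its pipe. Only push with the fingertips: do not lift the cover, and leave the plain handle and everything else on the bench as they are.

Things in the scene. Friction and masses are not known exactly. Their poses are not given: they have to be found in the camera images.
- valve_box: grey metal valve box fixed to the bench, 284 (its x) x 290 (its y) x 66 mm tall. Origin: centre of its underside; its z is up, and it may be turned some 15 degrees on the bench. Its -y half is an open well (inside x -120..120, y -137..-20 mm) with two valves; its +y half is a solid deck. The cover rests on ledges and deck 58 mm above the bench and is guided by 8 mm thick side walls that rise, as do the end walls, to 66 mm. The cover slides along the box's y.
- cover: loose flat aluminium cover plate, 264 (x) x 125 (y) x 6 mm, about 0.4 kg, with an upright black plastic push ridge across it. Origin: centre of its underside, 58 mm above the bench; axes as the box's. Shut, it lies over the well with its centre at about y = -70 mm in the box's frame; slid right up to the stop (the +y end wall) its centre is at about y = +74 mm. It is held by its weight alone; a sideways push of a few newtons on the ridge slides it.
- cover_ridge (a point): middle of the top of the cover's push ridge: 130 mm long along the cover's x, 14 mm thick along y, standing 24 mm above the plate, so its top is 88 mm above the bench and 10 mm towards -y from the cover's centre.
- disc_pivot (a point): on the turning axis of the disc-ended (marked) valve handle, at the height of the handle's top face, 50 mm above the bench, in the well. It is at either of two places 100 mm apart along the box's x; the plain valve has the other. A round hub of 20 mm diameter surrounds it, 1 mm higher.
- disc_end (a point): centre of the top face of the round disc at the end of the marked handle: disc 28 mm across, 52 mm from the pivot, on a bar 10 mm wide; bar and disc are 14 mm tall (36 to 50 mm above the bench). Steel. Its far edge is 66 mm from the pivot. Below 36 mm are pipe and valve body.
- disc_handle (a joint): turn of the marked handle in rad: 0 = open, the handle points along its pipe (the box's +y); it grows clockwise seen from above to 1.57 = shut at its stop, the handle pointing along the box's +x (away from the robot). It starts nearly open, stays where it is left, and takes about 0.1 N m (2 N at the disc).
- plain_pivot (a point): the same point on the turning axis of the other valve, whose handle is a plain straight bar.
- plain_end (a point): on the top face of the plain handle, 60 mm from its pivot (the bar ends at 66 mm; 10 mm wide, 14 mm tall, no disc). Leave this handle alone.
- bird_a: carved wooden bird, pale wood, 167 mm long, 76 mm tall, standing loose beside the box (bystander, leave where it stands). Origin: centre of its underside.
- bird_b: carved wooden bird, darker wood, same size, standing loose beside the box (bystander, leave where it stands). Origin: centre of its underside.
- paint_tall: white paint bottle with white cap, 42 mm across, 95 mm tall, loose (bystander, leave where it stands). Origin: centre of its underside.
- paint_short: small glass paint jar with black lid, 44 mm across, 62 mm tall, loose (bystander, leave where it stands). Origin: centre of its underside.
- palette: white mixing plate, 170 mm across, 14 mm tall, loose (bystander, leave where it stands). Origin: centre of its underside.
- water_cup: grey brush-water cup, 72 mm across, 85 mm tall, loose (bystander, leave where it stands). Origin: centre of its underside.
- blank: pale wooden carving blank, 110 x 60 x 55 mm, loose (bystander, leave where it stands). Origin: centre of its underside.

How it is judged:
By the outcome, as a careful person would: the job done as asked, in the order asked, and still so for the second after the job is handed in, with the robot touching nothing.
It also fails if it takes over 48 s, if anything falls off the work surface, if the arm or the gripper's body presses on something with over 40 N, if the wrist force passes 120 N, or if a joint passes its speed limit or range.

## Working session

There is one attempt and no reset: what is moved stays moved. The work goes in short steps, Python scripts to look and compute and a tool call to move; the robot and the scene stay as the last step left them, time stands still between calls to the robot, and variables do not carry over. Pictures are saved under pics/ and viewed, and the job is handed in when it is done.

Besides the shell and the picture viewer there is one more tool, called after "Request:" as name(argument=value, ...) on one line, values as JSON. arm_command: Moves the arm, as the interface text tells. Its arguments: {"type":"object","properties":{"steps":{"type":"string"},"newtons":{"type":"number"}},"required":["steps"]}

```bash
mkdir -p pics; python3 - <<'E'
from bench import ctrl
import cv2,numpy as np,pickle
s=ctrl.observe();print(s)
for n in ["scene","side","wrist"]:
    f=ctrl.grab_frame(n);pickle.dump(f,open(f"{n}0.pkl","wb"))
    cv2.imwrite(f"pics/{n}0.png",f["img"][:,:,::-1]);print(n,f["camera_matrix"].tolist(),f["k1"],f["R"].tolist(),f["t"], (f["range_z"]>0).mean())
E
```

```text
{'time': 0.0, 'q': array([ 6.22650152e+01,  2.18402525e+01,  7.43837208e+01,  8.22366752e-04,
        8.38579541e+01, -1.23341670e+01]), 'joint_velocities': array([-0.04377467,  0.01377677, -0.06588005,  0.05119701, -0.05722357,
        0.03533912]), 'effort': array([-3.25159808e-04, -4.37929058e+01, -2.24555129e+01,  7.13246386e-02,
        3.53389489e-02, -1.39148119e-04]), 'position': array([0.14589554, 0.52996731, 0.20775079]), 'ee_rot': array([-1.79981701e+02,  7.98617933e-02,  7.45991063e+01]), 'wrist_force': array([-0.21606302,  0.6637438 ,  0.34183352]), 'ft_torque': array([ 0.00994979,  0.00864857, -0.01762044]), 'opening': 0.08799522892730345}
scene [[411.5047253848598, 0.0, 318.51690051110836], [0.0, 411.5047253848598, 195.88623985746332], [0.0, 0.0, 1.0]] -0.0023330156135052214 [[0.32186976719108285, 0.9467709518771534, -0.004961617678461566], [0.8140373857519874, -0.2794133197622082, -0.5091869316248526], [-0.48346973800479853, 0.1598529368547575, -0.8606416507539479]] [-0.18497541 -0.35843424  1.56469934] 0.99616796875
side [[378.4808552935205, 0.0, 324.70441117103223], [0.0, 378.4808552935205, 196.7985458230479], [0.0, 0.0, 1.0]] -0.08351216646664618 [[0.8614297666411239, -0.5078566024874688, 0.0045197847850938985], [-0.3361450840284758, -0.5767975706239593, -0.7445206813821814], [0.38071674461219523, 0.6398329733861671, -0.6675840969793313]] [-0.44281879  0.2745839   0.94917072] 0.99599609375
wrist [[286.51111747732637, 0.0, 321.75152171704593], [0.0, 286.51111747732637, 200.52298895250738], [0.0, 0.0, 1.0]] -0.037859455107822584 [[0.26598889639714873, 0.9639758627247016, -0.000665640740695954], [0.9197679709508366, -0.25358382224947074, 0.2995365164822674], [0.28857717617027473, -0.08028562248321669, -0.9540846043281876]] [-0.54941825 -0.04228244  0.38967211] 0.99621484375
```

View pics/scene0.png

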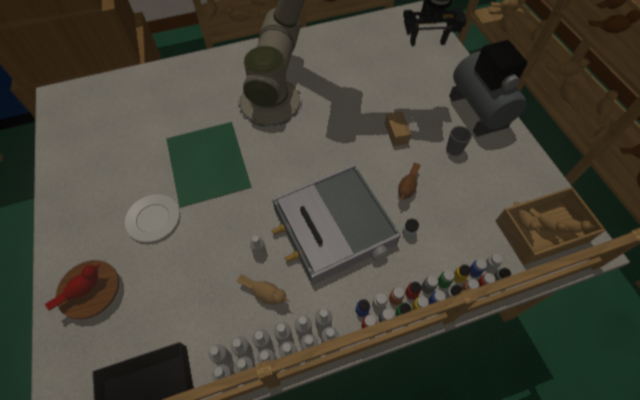

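View pics/side0.png

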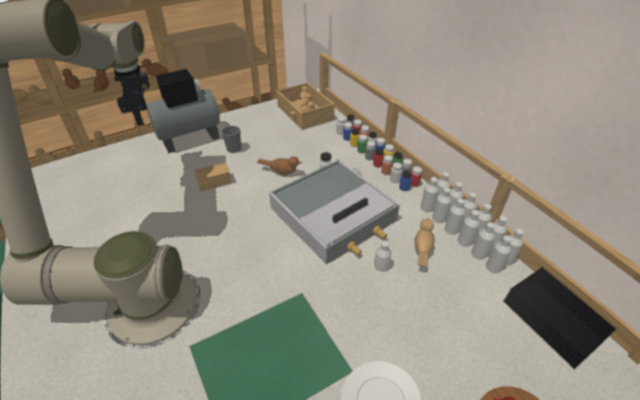

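View pics/wrist0.png

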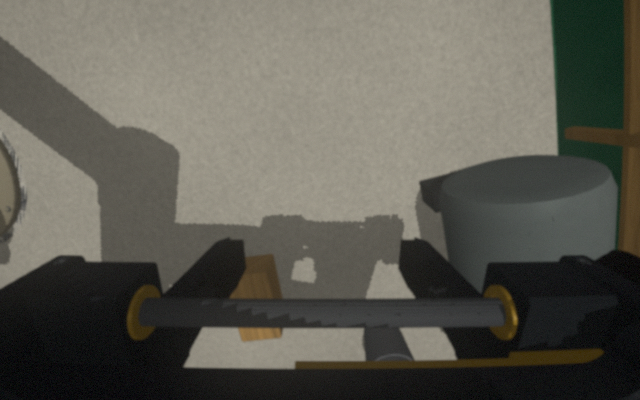

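The scene view shows the box at about (335,222) with the black ridge at (311,225). The cover is over the left half (-y) and the deck is to the right. The birds are at (265,291) and (408,182), the bottle at (258,246) and the jar at (411,228). In the wrist view the arm is still away from the box.

```bash
cat > h.py <<'E'
import numpy as np,cv2,pickle
def cloud(f):
    z=f["range_z"];h,w=z.shape
    v,u=np.mgrid[0:h,0:w].astype(float)
    K=f["camera_matrix"]
    a=(u-K[0,2])/K[0,0];b=(v-K[1,2])/K[1,1]
    d=np.array([f["k1"],0,0,0.]) 
    p=cv2.undistortPoints(np.stack([u.ravel(),v.ravel()],1)[:,None],K,d).reshape(h,w,2)
    C=np.dstack([p[...,0]*z,p[...,1]*z,z])
    X=(C-f["t"])@f["R"]
    X[z<=0]=np.nan
    return X
def ray(f,u,v,zw):
    K=f["camera_matrix"];d=np.array([f["k1"],0,0,0.])
    p=cv2.undistortPoints(np.array([[[u,v]]],float),K,d).ravel()
    dr=f["R"].T@np.array([p[0],p[1],1]);o=-f["R"].T@f["t"]
    return o+dr*(zw-o[2])/dr[2]
def proj(f,X):
    rv=cv2.Rodrigues(f["R"])[0]
    return cv2.projectPoints(np.array(X,float).reshape(-1,3),rv,f["t"],f["camera_matrix"],np.array([f["k1"],0,0,0.]))[0].reshape(-1,2)
E
python3 - <<'E'
from h import *
for n,reg in [("scene",(265,405,160,285)),("side",(262,405,155,265))]:
    f=pickle.load(open(n+"0.pkl","rb"));X=cloud(f)
    u0,u1,v0,v1=reg
    P=X[v0:v1,u0:u1];img=f["img"][v0:v1,u0:u1].astype(int)
    z=P[...,2]
    print(n,"bench z",np.nanmedian(X[280:300,300:340,2]) )
    print(np.histogram(z[~np.isnan(z)],bins=np.arange(-.01,.11,.005)))
    dark=(img.max(2)<45)&(z>.07)
    Q=P[dark];print("ridge",len(Q),cv2.minAreaRect((Q[:,:2]*1000).astype(np.float32)), Q[:,2].max(),np.median(Q,0))
    m=((z>.052)&(z<.08)).astype(np.uint8)
    nl,lab,st,ce=cv2.connectedComponentsWithStats(m);k=1+st[1:,4].argmax()
    Q=P[lab==k];print("box",len(Q),cv2.minAreaRect((Q[:,:2]*1000).astype(np.float32)))
    cv2.imwrite(f"pics/{n}_crop.png",cv2.resize(f["img"][v0:v1,u0:u1,::-1],None,fx=4,fy=4,interpolation=2))
E
```

```text
scene bench z -0.00013165876182562742
(array([ 152, 4017, 3816,  260,   53,   81,   88,  177,  140,  114,   86,
         99,  450, 2942, 3157, 1521,   64,   17,   40,  146,   19,    0,
          0]), array([-0.01 , -0.005,  0.   ,  0.005,  0.01 ,  0.015,  0.02 ,  0.025,
        0.03 ,  0.035,  0.04 ,  0.045,  0.05 ,  0.055,  0.06 ,  0.065,
        0.07 ,  0.075,  0.08 ,  0.085,  0.09 ,  0.095,  0.1  ,  0.105]))
ridge 170 ((585.4701538085938, -28.208911895751953), (124.53981018066406, 11.09035873413086), 7.3803181648254395) 0.09282977102651771 [ 0.59096363 -0.02810917  0.08660944]
box 7985 ((582.012451171875, 53.06404113769531), (309.5459899902344, 291.7585144042969), 7.429501533508301)
side bench z -3.814512304430819e-05
(array([   2, 2021, 4078,  227,  187,  210,  230,  290,  319,  334,  275,
        302,  313, 2149, 2453, 1822,  110,   65,   57,  145,   49,   23,
          0]), array([-0.01 , -0.005,  0.   ,  0.005,  0.01 ,  0.015,  0.02 ,  0.025,
        0.03 ,  0.035,  0.04 ,  0.045,  0.05 ,  0.055,  0.06 ,  0.065,
        0.07 ,  0.075,  0.08 ,  0.085,  0.09 ,  0.095,  0.1  ,  0.105]))Traceback (most recent call last):
  File "<stdin>", line 10, in <module>
    return umr_maximum(a, axis, None, out, keepdims, initial, where)
ValueError: zero-size array to reduction operation maximum which has no identity
```

```bash
python3 - <<'E'
from h import *
for n,reg,th in [("scene",(265,405,160,285),45),("side",(262,405,155,265),60)]:
    f=pickle.load(open(n+"0.pkl","rb"));X=cloud(f)
    u0,u1,v0,v1=reg
    P=X[v0:v1,u0:u1];z=P[...,2];img=f["img"][v0:v1,u0:u1].astype(int)
    Q=P[(z>.084)&(z<.095)&(np.hypot(P[...,0]-.586,P[...,1]+.028)<.085)]
    print(n,"ridge",len(Q),cv2.minAreaRect((Q[:,:2]*1000).astype(np.float32)),Q.mean(0),np.median(Q[:,2]))
    m=(z>.052)&(z<.072)
    Q=P[m];c,s=np.cos(np.radians(7.4)),np.sin(np.radians(7.4))
    L=(Q[:,:2]-[.576,.051])@np.array([[c,-s],[s,c]])
    k=(np.abs(L)<.16).all(1);L=L[k]
    print("box local extents x",np.percentile(L[:,0],[.2,1,99,99.8]),"y",np.percentile(L[:,1],[.2,1,99,99.8]))
    pass
    cv2.imwrite(f"pics/{n}_crop.png",cv2.resize(f["img"][v0:v1,u0:u1,::-1],None,fx=4,fy=4,interpolation=2))
    # bystanders
    for name,xy in {}.items(): pass
f=pickle.load(open("scene0.pkl","rb"));X=cloud(f)
c,s=np.cos(np.radians(7.4)),np.sin(np.radians(7.4));R=np.array([[c,-s],[s,c]])
L=(X[...,:2]-[.576,.051])@R
m=((X[...,2]>.012)&(X[...,2]<.3)&(np.abs(X[...,0]-.57)<.33)&(np.abs(X[...,1]-.05)<.35)).astype(np.uint8)
nl,lab,st,ce=cv2.connectedComponentsWithStats(m)
for k in range(1,nl):
    if st[k,4]>25:
        q=X[lab==k];l=L[lab==k];print(ce[k].astype(int),st[k,4],"box-local min/max",l.min(0).round(3),l.max(0).round(3),"z",q[:,2].max().round(3))
E
```

```text
scene ridge 181 ((582.6231689453125, -26.639995574951172), (129.48963928222656, 14.347057342529297), 7.545219898223877) [ 0.58427605 -0.02670191  0.08762971] 0.08747101862017133
box local extents x [-0.14542152 -0.14270191  0.13986143  0.15627936] y [-0.1439983  -0.14291758  0.14264988  0.14552267]
side ridge 170 ((581.9231567382812, -28.037567138671875), (129.88961791992188, 15.492704391479492), 8.092155456542969) [ 0.57835186 -0.02937532  0.08825094] 0.0883895448117423
box local extents x [-0.14657983 -0.14554496  0.13658956  0.15331247] y [-0.1462184  -0.14524678  0.14200387  0.1452361 ]
[395 128] 484 box-local min/max [-0.292  0.329] [-0.175  0.387] z 0.063
[408 182] 456 box-local min/max [-0.077  0.215] [0.033 0.352] z 0.078
[334 222] 9000 box-local min/max [-0.149 -0.184] [0.162 0.147] z 0.093
[410 227] 238 box-local min/max [0.103 0.176] [0.143 0.217] z 0.068
[257 245] 247 box-local min/max [-0.042 -0.264] [-0.004 -0.222] z 0.098
[448 282] 1664 box-local min/max [0.271 0.076] [0.365 0.312] z 0.072
[264 290] 738 box-local min/max [ 0.032 -0.335] [ 0.167 -0.227] z 0.078
[398 299] 324 box-local min/max [0.264 0.025] [0.334 0.067] z 0.071
[381 305] 319 box-local min/max [ 0.256 -0.025] [0.327 0.017] z 0.071
[364 311] 308 box-local min/max [ 0.251 -0.076] [ 0.32  -0.034] z 0.072
[324 321] 401 box-local min/max [ 0.232 -0.192] [ 0.306 -0.144] z 0.125
[303 328] 399 box-local min/max [ 0.225 -0.247] [ 0.299 -0.199] z 0.126
[283 335] 402 box-local min/max [ 0.217 -0.303] [ 0.292 -0.254] z 0.126
[262 342] 418 box-local min/max [ 0.211 -0.358] [ 0.285 -0.31 ] z 0.127
[245 349] 238 box-local min/max [ 0.205 -0.389] [ 0.278 -0.365] z 0.124
```

```bash
python3 - <<'E'
from h import *
# draw model outline on pictures (check only)
c,s=np.cos(np.radians(7.4)),np.sin(np.radians(7.4));R=np.array([[c,-s],[s,c]])
def W(x,y,z): return np.append(np.array([.576,.051])+R@[x,y],z)
for n,(u0,u1,v0,v1) in [("scene",(255,415,150,290)),("side",(255,410,150,270))]:
    f=pickle.load(open(n+"0.pkl","rb"))
    im=cv2.resize(f["img"][v0:v1,u0:u1,::-1],None,fx=4,fy=4,interpolation=2)
    for pts in [[(-.142,-.145,.066),(.142,-.145,.066),(.142,.145,.066),(-.142,.145,.066)],[(-.065,-.087,.088),(.065,-.087,.088),(.065,-.073,.088),(-.065,-.073,.088)]]:
        p=(proj(f,[W(*q) for q in pts])-[u0-.5,v0-.5])*4-.5
        cv2.polylines(im,[p.round().astype(np.int32)],True,(0,0,255),1)
    cv2.imwrite(f"pics/{n}_chk.png",im)
E
```

```text
(no output)
```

View pics/scene_chk.png

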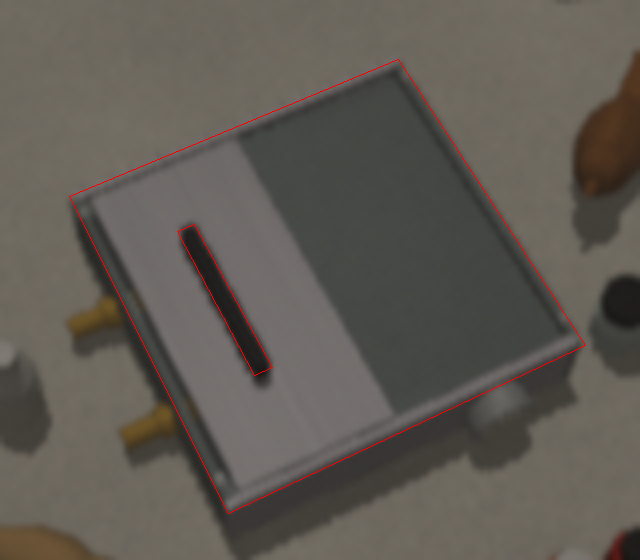

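View pics/side_chk.png

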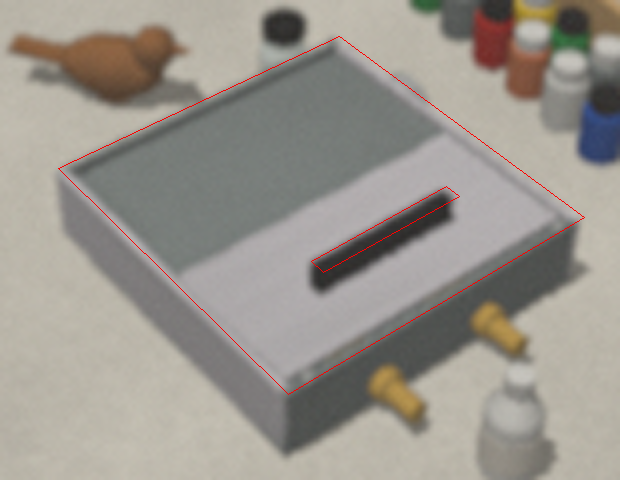

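Both views agree on the pose: the box centre is about (0.575, 0.050), yawed about 7.5°. The ridge outline fits to 1–2 mm in the scene view. Next I'll write a helper that turns targets into move numbers.

```bash
cat >> h.py <<'E'
from scipy.spatial.transform import Rotation as Ro
B=np.array([.575,.0505]);BY=7.5
cb,sb=np.cos(np.radians(BY)),np.sin(np.radians(BY));RB=np.array([[cb,-sb],[sb,cb]])
def b2w(x,y): return B+RB@np.array([x,y])   # box-local m -> world
def w2b(p): return RB.T@(np.array(p)[:2]-B)
def rel(s,x,y,z,yaw):  # target TCP in box-local xy, world z, yaw world -> tool shift cm and turn deg
    R=Ro.from_euler("xyz",s["ee_rot"],degrees=True).as_matrix()
    t=np.append(b2w(x,y),z)
    d=R.T@(t-s["position"])*100
    turn=-((yaw-s["ee_rot"][2]+180)%360-180)
    return np.round(np.append(d,turn),2)
E
python3 - <<'E'
from h import *
from bench import ctrl
s=ctrl.observe()
print(rel(s,0,-.110,.15,7.5))
E
```

```text
[-44.96  58.38   5.82  67.1 ]
```

Request:
arm_command(steps="0 -3.2 4.2 0 4.8; 0 -6.4 8.3 0 9.6; 0 -9.6 12.5 0 14.4; 0 -12.9 16.7 0 19.1; 0 -16.1 20.9 0 23.9; 0 -19.3 25 0 28.7; 0 -22.5 29.2 0 33.5; 0 -25.7 33.4 0 38.3", newtons=20)

```text
time: 1.15
position: [0.4005, 0.192, 0.2081]
ee_rot: [180.0, 0.1, 36.1]
wrist_force: [1.1, 0.4, -0.0]
opening: 0.0106
```

```bash
python3 - <<'E'
from h import *
from bench import ctrl
s=ctrl.observe();print(s["position"],s["ee_rot"],s["wrist_force"])
print(rel(s,0,-.110,.15,7.5),rel(s,0,-.110,.08,7.5))
E
```

```text
[0.40045721 0.19204738 0.20808452] [1.79977051e+02 5.10841448e-02 3.61386661e+01] [ 1.11290467  0.40548407 -0.00439452]
[ 0.48 31.38  5.82 28.64] [ 0.49 31.37 12.82 28.64]
```

Request:
arm_command(steps="0 0.1 5.2 0 4.8; 0 0.2 10.4 0 9.6; 0 0.3 15.6 0 14.4; 0 0.4 20.8 0 19.2; 0 0.5 26 1.5 24; 0 0.5 31.4 3 28.6; 0 0.5 31.4 5.8 28.6; 0 0.5 31.4 5.8 28.6")

```text
time: 2.15
position: [0.5886, -0.0587, 0.1481]
ee_rot: [-179.9, 0.3, 7.5]
wrist_force: [0.4, 0.7, 0.2]
opening: 0.0
```

```bash
python3 - <<'E'
from h import *
from bench import ctrl
s=ctrl.observe();print(s["position"],s["ee_rot"],s["wrist_force"],s["opening"],w2b(s["position"]))
print(rel(s,0,-.110,.078,7.5))
for n in ["side","wrist"]:
    f=ctrl.grab_frame(n);pickle.dump(f,open(f"{n}1.pkl","wb"));cv2.imwrite(f"pics/{n}1.png",f["img"][:,:,::-1])
E
```

```text
[ 0.58861879 -0.05872372  0.14814057] [-179.92401858    0.29346644    7.50310456] [0.39581633 0.73041302 0.15757117] 5.10847957292432e-06 [-0.00075428 -0.11006691]
[0.11 0.   7.01 0.  ]
```

View pics/side1.png

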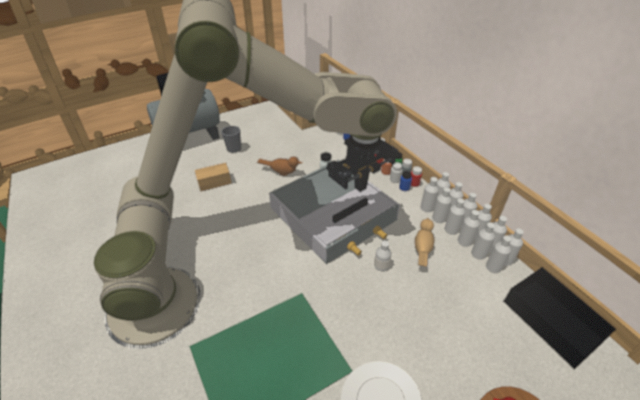

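View pics/wrist1.png

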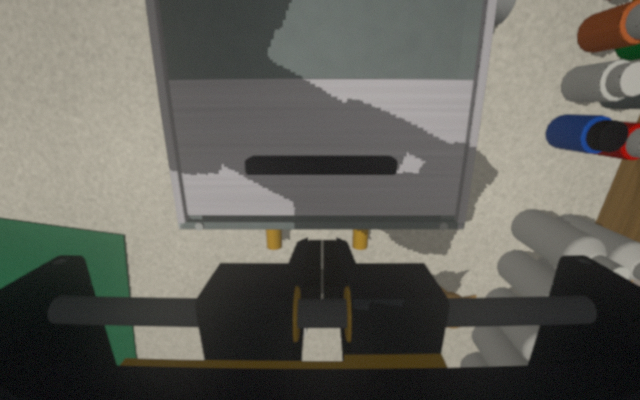

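The wrist view shows the closed fingertips at (322,240), in line with the ridge middle (320,165) on its -y side. Next: go down, then start the push.

Request:
arm_command(steps="0 0.1 0 3 0; 0 0.1 0 6 0; 0 0.1 0 7 0; 0 0.1 -0.5 7 0; 0 0.1 -1.2 7 0; 0 0.1 -2 7 0; 0 0.1 -3 7 0; 0 0.1 -4 7 0")

```text
time: 3.25
position: [0.5853, -0.0178, 0.0812]
ee_rot: [179.9, -0.0, 7.6]
wrist_force: [-0.7, 0.4, -0.3]
opening: 0.0002
```

```bash
python3 - <<'E'
from h import *
from bench import ctrl
s=ctrl.observe();print(s["position"],s["ee_rot"],s["wrist_force"],w2b(s["position"]))
print(rel(s,0,.048,.078,7.5))
f=ctrl.grab_frame("wrist");cv2.imwrite("pics/wrist2.png",f["img"][:,:,::-1])
E
```

```text
[ 0.58531854 -0.01782656  0.08115004] [ 1.79941487e+02 -1.78008209e-03  7.57930709e+00] [-0.72248412  0.37073868 -0.32628009] [ 0.00131186 -0.06908886]
[ -0.11 -11.71   0.3    0.08]
```

View pics/wrist2.png

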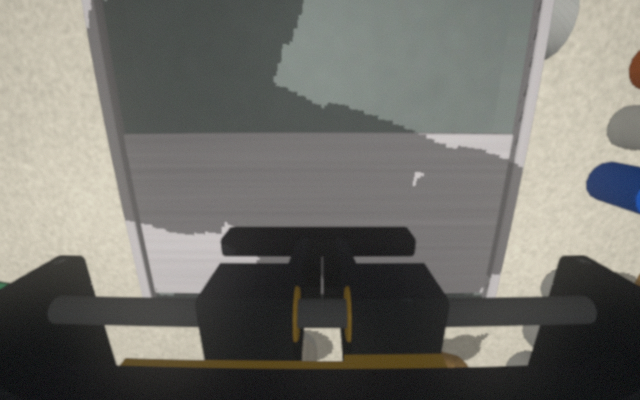

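The ridge's near face at (318,250) meets the fingers, but I can't yet confirm from this view that the cover has moved. Continue pushing and check after.

Request:
arm_command(steps="0 0 -1 0.2 0; 0 0 -2 0.2 0; 0 0 -3 0.2 0; 0 0 -4 0.2 0; 0 0 -5 0.2 0; 0 0 -6 0.2 0; 0 0 -7 0.2 0; 0 0 -8 0.2 0")

```text
time: 4.3
position: [0.5744, 0.0632, 0.0791]
ee_rot: [180.0, 0.0, 7.6]
wrist_force: [0.6, 0.7, 0.5]
opening: 0.0004
```

```bash
python3 - <<'E'
from h import *
from bench import ctrl
s=ctrl.observe();print(s["position"],s["ee_rot"],s["wrist_force"],w2b(s["position"]))
print(rel(s,0,.048,.078,7.5))
for n in ["scene","wrist"]:
  f=ctrl.grab_frame(n);cv2.imwrite(f"pics/{n}3.png",f["img"][:,:,::-1]);pickle.dump(f,open(f"{n}3.pkl","wb"))
E
```

```text
[0.5743711  0.06322611 0.0790503 ] [1.79971730e+02 1.36371957e-02 7.62752071e+00] [0.62111391 0.65288808 0.51979627] [0.00103757 0.01269933]
[-0.1  -3.53  0.1   0.13]
```

View pics/wrist3.png

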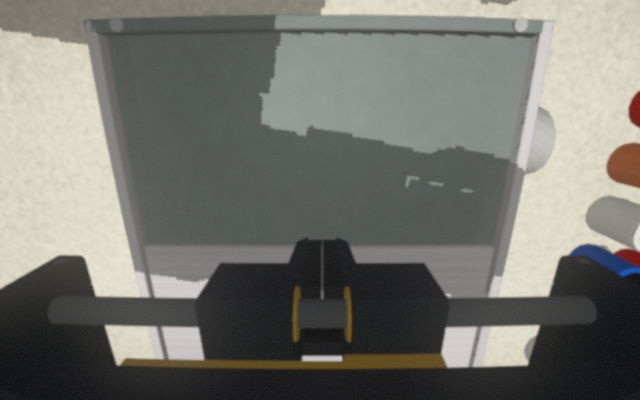

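View pics/scene3.png

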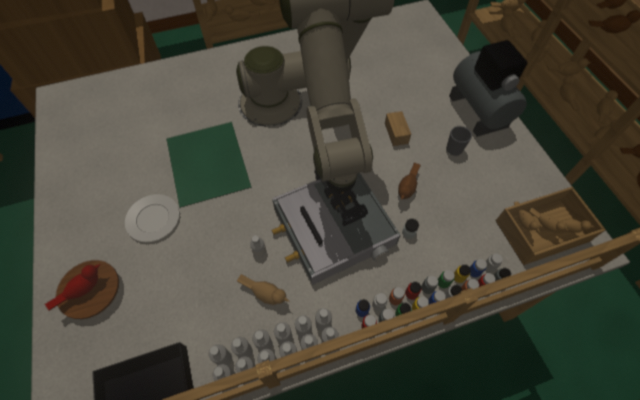

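The scene view shows the ridge still at (311,225): the fingers passed it without moving the cover, and the force read about 0. I have to find where the fingertips really are.

```bash
python3 - <<'E'
from h import *
from bench import ctrl
print("overhang",ctrl.finger_overhang)
f=ctrl.grab_frame("side");cv2.imwrite("pics/side4.png",cv2.resize(f["img"][120:270,240:420,::-1],None,fx=4,fy=4,interpolation=2));pickle.dump(f,open("side4.pkl","wb"))
s=ctrl.observe();print(s["position"],s["q"])
X=cloud(f);
L=(X[...,:2]-B)@RB
img=f["img"].astype(int)
m=(img.max(2)<60)&(X[...,2]>.07)&(np.abs(L[...,0])<.2)&(np.abs(L[...,1])<.2)
q=np.c_[L[m],X[m][:,2]]
for a in np.arange(.07,.2,.01):
    k=(q[:,2]>=a)&(q[:,2]<a+.01)
    if k.any():print(round(a,2),k.sum(),q[k].min(0).round(3),q[k].max(0).round(3))
f=pickle.load(open("wrist3.pkl","rb"));X=cloud(f);L=(X[...,:2]-B)@RB
for r in (150,200,236,242,246,250,255,260,270,280,300):
    print(r,np.r_[L[r,322],X[r,322,2]].round(4),np.r_[L[r,250],X[r,250,2]].round(4))
E
```

```text
overhang 0.008
[0.57438141 0.06303479 0.07905535] [-5.45358425e+00  3.14832809e+01  8.08560218e+01 -3.57125336e-02
  6.76673351e+01 -1.31116577e+01]
0.07 67 [-0.066 -0.087  0.07 ] [ 0.055 -0.082  0.08 ]
0.08 118 [-0.067 -0.088  0.08 ] [ 0.057 -0.078  0.09 ]
0.09 11 [-0.065 -0.085  0.09 ] [ 0.052 -0.08   0.091]
0.1 1 [0.009 0.005 0.109] [0.009 0.005 0.109]
0.11 13 [-0.013  0.001  0.112] [0.011 0.005 0.12 ]
0.12 26 [-0.015  0.     0.12 ] [0.012 0.015 0.13 ]
0.13 28 [-0.017  0.001  0.13 ] [0.011 0.017 0.14 ]
0.14 23 [-0.017  0.001  0.141] [0.013 0.012 0.15 ]
0.15 19 [-0.018  0.     0.15 ] [0.014 0.018 0.16 ]
0.17 5 [-0.081 -0.02   0.174] [ 0.08  -0.003  0.18 ]
0.18 98 [-0.087 -0.024  0.18 ] [0.08  0.036 0.19 ]
0.19 105 [-0.092 -0.022  0.19 ] [0.08  0.035 0.2  ]
150 [0.0023 0.0649 0.0573] [-0.0469  0.0651  0.0589]
200 [0.0024 0.0291 0.0578] [-0.0497  0.029   0.058 ]
236 [0.0025 0.0009 0.0583] [-0.0518  0.0006  0.058 ]
242 [0.0024 0.0221 0.1126] [-0.0519 -0.004   0.0588]
246 [0.0024 0.0216 0.1165] [-0.0516 -0.0063  0.061 ]
250 [0.0024 0.0222 0.1223] [-0.0507 -0.0076  0.0649]
255 [0.0024 0.0222 0.1276] [-0.051  -0.0117  0.065 ]
260 [0.0024 0.0197 0.1282] [-0.0517 -0.0166  0.0637]
270 [nan nan nan] [-0.0186  0.0466  0.1824]
280 [0.0024 0.0082 0.1282] [-0.0173  0.0468  0.1879]
300 [0.0023 0.0392 0.1861] [-0.0153  0.0466  0.1962]
```

View pics/side4.png

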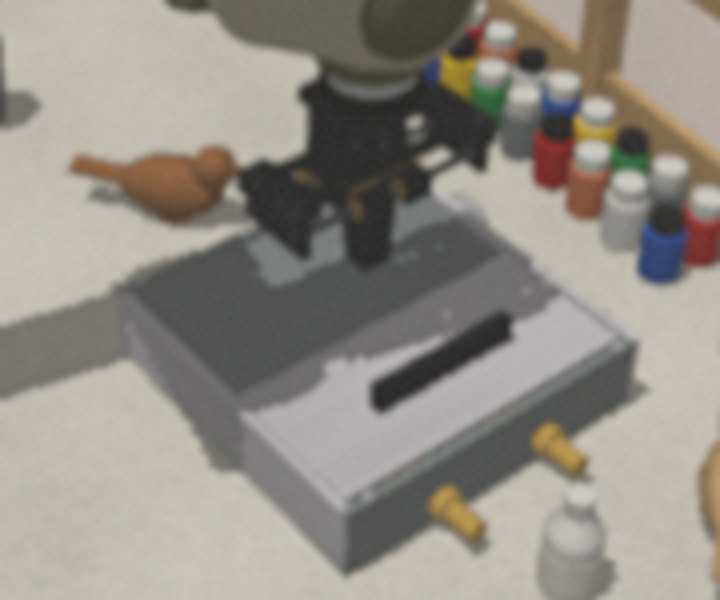

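Side and wrist clouds agree: the fingertips are at z≈0.111, about 40 mm higher than the reported 0.071, though correct sideways. I'll check whether that offset was constant in the earlier frames.

```bash
python3 - <<'E'
from h import *
# side frames: lowest dark gripper points near the reported TCP xy
for n,p in [("side0",(.1459,.53,.2078)),("side1",(.5886,-.0587,.1481)),("side4",(.5744,.0630,.0791)),("scene0",(.1459,.53,.2078)),("scene3",(.5744,.0632,.0791)),("wrist1",(.5886,-.0587,.1481)),("wrist3",(.5744,.0632,.0791)),("wrist0",(.1459,.53,.2078))]:
    f=pickle.load(open(n+".pkl","rb"));X=cloud(f)
    m=(f["img"].max(2)<70)&(np.hypot(X[...,0]-p[0],X[...,1]-p[1])<(.03 if n[-1]!="0" else .08))&(X[...,2]>.095)
    z=np.sort(X[m][:,2])
    print(n,"reported tip",round(p[2]-.008,3),"n",len(z),"low z",z[:8:2].round(4) if len(z) else None, "cam centre",(-f["R"].T@f["t"]).round(4))
E
```

```text
side0 reported tip 0.2 n 1139 low z [0.2387 0.2444 0.2446 0.2448] cam centre [ 0.1124 -0.6738  0.8401]
side1 reported tip 0.14 n 307 low z [0.1833 0.1839 0.1862 0.1873] cam centre [ 0.1124 -0.6738  0.8401]
side4 reported tip 0.071 n 294 low z [0.1089 0.1118 0.1126 0.1133] cam centre [ 0.1124 -0.6738  0.8401]
scene0 reported tip 0.2 n 1299 low z [0.2352 0.2383 0.239  0.2401] cam centre [ 1.1078 -0.1751  1.1632]
scene3 reported tip 0.071 n 254 low z [0.108  0.1171 0.1234 0.1281] cam centre [ 1.1078 -0.1751  1.1632]
wrist1 reported tip 0.14 n 14928 low z [0.1812 0.1813 0.1816 0.1818] cam centre [0.5809 0.018  0.3262]
wrist3 reported tip 0.071 n 13614 low z [0.1085 0.1092 0.1093 0.1095] cam centre [0.5653 0.1407 0.2553]
wrist0 reported tip 0.2 n 66112 low z [0.2369 0.2377 0.2378 0.2381] cam centre [0.0726 0.5502 0.3841]
```

The offset is constant: true tip height = reported TCP z + 0.032 (40 mm above what is stated), and sideways is right. I'll use the camera-measured height, go back over the ridge at this height, then go down behind it in stages.

Request:
arm_command(steps="0 -0.1 1 -0.5 0; 0 -0.1 4 -1 0.1; 0 -0.1 7.5 -1 0.1; 0 -0.1 10.5 -1 0.1; 0 -0.1 12.3 -1 0.1; 0 -0.1 12.3 0 0.1; 0 -0.1 12.3 1.5 0.1; 0 -0.1 12.3 2.5 0.1")

```text
time: 5.45
position: [0.5892, -0.0579, 0.0526]
ee_rot: [-180.0, 0.1, 7.6]
wrist_force: [-0.6, -0.2, -0.4]
opening: 0.0001
```

```bash
python3 - <<'E'
from h import *
from bench import ctrl
s=ctrl.observe();print(s["position"],s["ee_rot"],s["wrist_force"],w2b(s["position"]))
f=ctrl.grab_frame("side");cv2.imwrite("pics/side5.png",cv2.resize(f["img"][120:270,240:420,::-1],None,fx=4,fy=4,interpolation=2))
X=cloud(f);L=(X[...,:2]-B)@RB;p=s["position"]
m=(f["img"].max(2)<70)&(np.hypot(X[...,0]-p[0],X[...,1]-p[1])<.028)&(X[...,2]>.07)
q=np.c_[L[m],X[m][:,2]];q=q[q[:,2].argsort()];print(q[:10].round(4))
E
```

```text
[ 0.58918047 -0.05793186  0.05259854] [-1.79979092e+02  1.12789135e-01  7.63683204e+00] [-0.64977371 -0.22352785 -0.42946749] [-9.40411920e-05 -1.09355134e-01]
[[-0.0118 -0.0855  0.0701]
 [-0.0069 -0.0843  0.0703]
 [-0.0107 -0.0841  0.0725]
 [-0.0044 -0.0855  0.0738]
 [-0.008  -0.0851  0.0756]
 [-0.0033 -0.0841  0.0761]
 [-0.0118 -0.0849  0.0777]
 [-0.0035 -0.084   0.0802]
 [-0.0088 -0.0857  0.0806]
 [-0.0111 -0.0839  0.0806]]
```

View pics/side5.png

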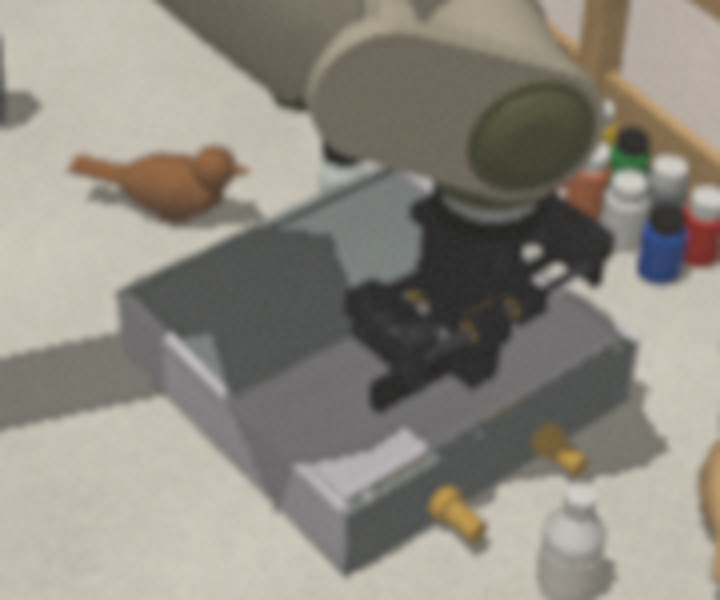

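The side view shows the fingertips behind the ridge on its -y side, the tip at about (480,375), still above the plate. Down another 13 mm, then push gently.

Request:
arm_command(steps="0 0 0 0.7 0.1; 0 0 0 1.3 0.1; 0 0 0 1.3 0.1; 0 0 -0.5 1.3 0.1; 0 0 -1 1.3 0.1; 0 0 -1.5 1.3 0.1; 0 0 -2.2 1.3 0.1; 0 0 -3 1.3 0.1")

```text
time: 6.5
position: [0.5849, -0.028, 0.0388]
ee_rot: [-180.0, 0.2, 7.5]
wrist_force: [0.6, -3.1, 2.1]
opening: 0.0005
```

```bash
python3 - <<'E'
from h import *
from bench import ctrl
s=ctrl.observe();print(s["position"],s["ee_rot"],s["wrist_force"],w2b(s["position"]))
f=ctrl.grab_frame("wrist");cv2.imwrite("pics/wrist6.png",f["img"][:,:,::-1])
f=ctrl.grab_frame("scene");cv2.imwrite("pics/scene6.png",cv2.resize(f["img"][150:290,255:415,::-1],None,fx=4,fy=4,interpolation=2))
print(rel(s,0,.048,s["position"][2],7.5))
E
```

```text
[ 0.58487859 -0.0279647   0.03884541] [-1.79978013e+02  1.65991915e-01  7.52528071e+00] [ 0.64922612 -3.12946602  2.09012192] [-0.00044762 -0.07908284]
[  0.05 -12.71   0.     0.03]
```

View pics/wrist6.png

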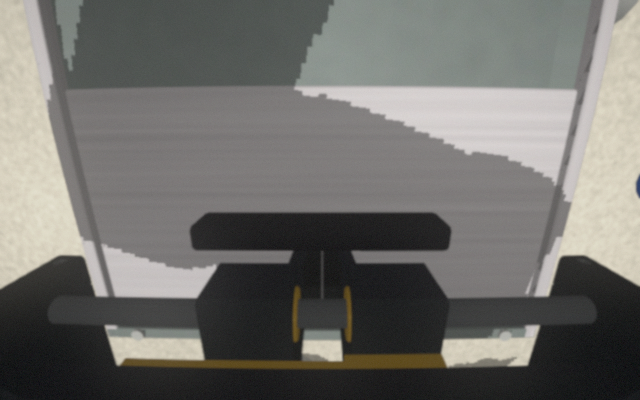

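View pics/scene6.png

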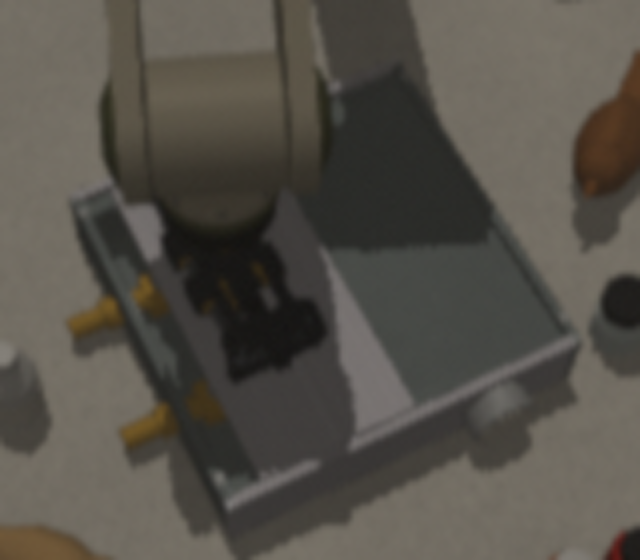

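Now it moves: in the scene view the cover edge has left the -y wall and uncovered a strip of the well with brass pipes near (150,290) and (205,400). The push force is about 3 N. Continue for most of the 127 mm that remain.

Request:
arm_command(steps="0 0 -1 0 0; 0 0 -2.2 0 0; 0 0 -3.5 0 0; 0 0 -4.8 0 0; 0 0 -6.1 0 0; 0 0 -7.4 0 0; 0 0 -8.7 0 0; 0 0 -10 0 0")

```text
time: 7.6
position: [0.5713, 0.0728, 0.0389]
ee_rot: [-179.9, 0.2, 7.6]
wrist_force: [-0.5, -1.3, -0.9]
opening: 0.0005
```

```bash
python3 - <<'E'
from h import *
from bench import ctrl
s=ctrl.observe();print(s["position"],s["ee_rot"],s["wrist_force"],w2b(s["position"]))
f=ctrl.grab_frame("wrist");cv2.imwrite("pics/wrist7.png",f["img"][:,:,::-1])
print(rel(s,0,.048,s["position"][2],7.5))
E
```

```text
[0.57126444 0.07283984 0.03885853] [-179.91933134    0.19878061    7.57616984] [-0.48495517 -1.29902991 -0.90970571] [-0.00078767  0.0226363 ]
[ 0.08 -2.54  0.    0.08]
```

View pics/wrist7.png

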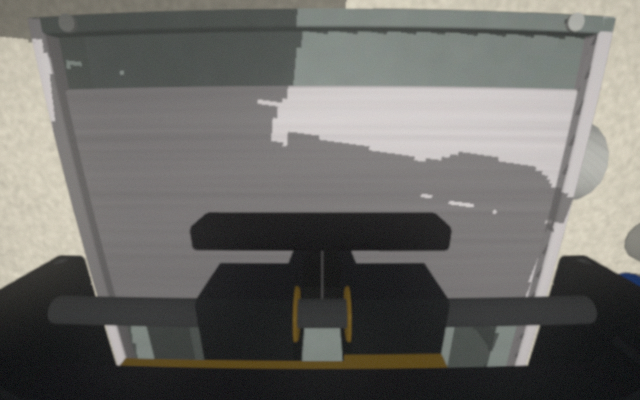

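The gap left in front of the cover in the wrist view (rows 30–85) is about 25 mm. Slow approach to the stop.

Request:
arm_command(steps="0 0 -0.7 0 0; 0 0 -1.3 0 0; 0 0 -1.7 0 0; 0 0 -2 0 0; 0 0 -2.2 0 0; 0 0 -2.4 0 0; 0 0 -2.6 0 0; 0 0 -2.7 0 0")

```text
time: 8.65
position: [0.5677, 0.0982, 0.0392]
ee_rot: [179.8, 0.2, 7.6]
wrist_force: [-0.6, -20.2, 1.6]
opening: 0.0002
```

```bash
python3 - <<'E'
from h import *
from bench import ctrl
s=ctrl.observe();print(s["position"],s["ee_rot"],s["wrist_force"],w2b(s["position"]))
f=ctrl.grab_frame("wrist");cv2.imwrite("pics/wrist8.png",f["img"][:,:,::-1])
E
```

```text
[0.5677241  0.09817115 0.03921809] [179.8303269    0.22217928   7.63445743] [ -0.63499953 -20.19367155   1.61486806] [-0.00099132  0.04821301]
```

View pics/wrist8.png

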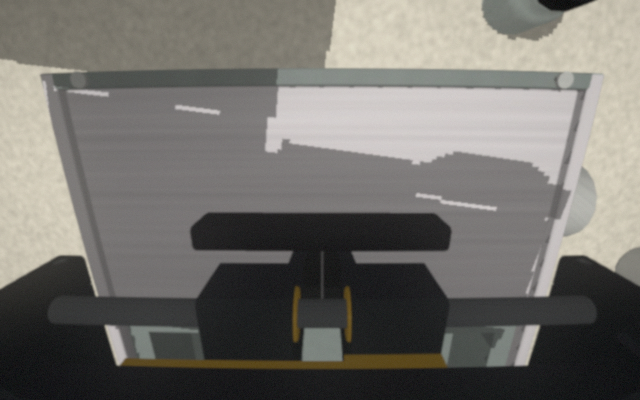

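The cover is at the stop: TCP at box y=+0.048 as predicted, 20 N reaction, and no gap at row 80. Next, back off, lift, and move back to view the well.

Request:
arm_command(steps="0 0 0.6 0 0; 0 0 1.6 0 0; 0 0 2.2 -3 0; 0 0 4 -8 0; 0 0 9 -11 0; 0 0 14 -11 0; 0 0 19 -11 0; 0 0 24 -11 0")

```text
time: 9.7
position: [0.6, -0.1411, 0.15]
ee_rot: [179.9, 0.2, 7.6]
wrist_force: [0.3, -0.3, 0.9]
opening: 0.0006
```

```bash
python3 - <<'E'
from h import *
from bench import ctrl
s=ctrl.observe();print(s["position"],s["ee_rot"],s["wrist_force"],w2b(s["position"]))
for n in ["scene","wrist","side"]:
    f=ctrl.grab_frame(n);pickle.dump(f,open(f"{n}9.pkl","wb"))
    im=f["img"][:,:,::-1]
    if n=="scene":im=cv2.resize(im[150:290,255:415],None,fx=4,fy=4,interpolation=2)
    if n=="side":im=cv2.resize(im[150:270,255:410],None,fx=4,fy=4,interpolation=2)
    cv2.imwrite(f"pics/{n}9.png",im)
E
```

```text
[ 0.59995674 -0.14105643  0.15001458] [179.8591959    0.19904884   7.62717235] [ 0.29439377 -0.3021933   0.93912537] [-0.0002599  -0.19317515]
```

View pics/wrist9.png

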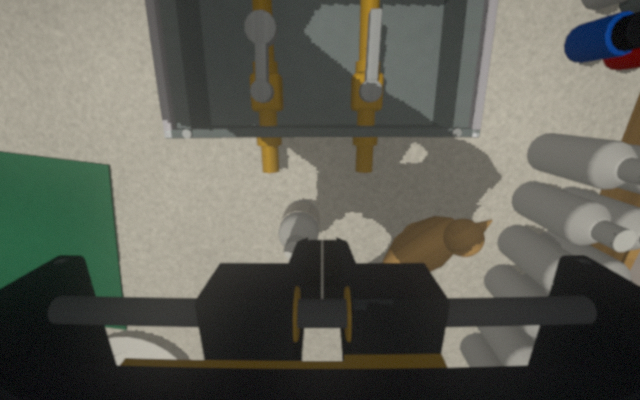

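View pics/scene9.png

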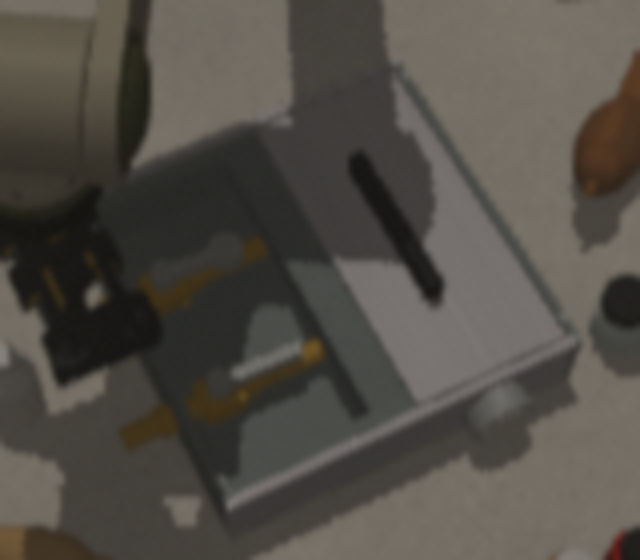

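View pics/side9.png

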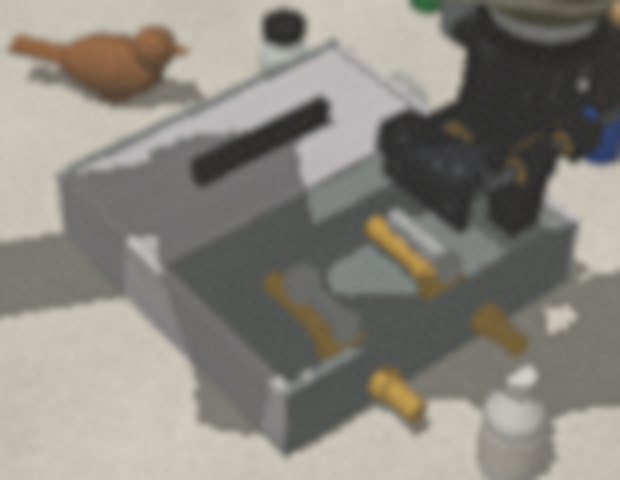

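The well is open. In the wrist view the disc is at (260,26) with its hub at (261,90), so this is the -x valve. The plain bar runs from its hub at (370,90) to (375,12). Locate these by casting rays onto z = 50 mm.

```bash
python3 - <<'E'
from h import *
f=pickle.load(open("wrist9.pkl","rb"));X=cloud(f)
im=f["img"][0:150,150:500];cv2.imwrite("pics/w9z.png",cv2.resize(im[:,70:270,::-1],None,fx=4,fy=4,interpolation=2))
for nm,u,v,z in [("disc",260,26,.05),("dhub",261,90,.051),("phub",370.5,90,.051),("pend",376,12,.05)]:
    print(nm,w2b(ray(f,u,v,z)).round(4),np.r_[w2b(X[v if isinstance(v,int) else int(v),int(u)]),X[v,int(u),2]].round(4))
L=(X[...,:2]-B)@RB
z=X[...,2]
m=((z>.043)&(z<.056)&(np.abs(L[...,0])<.115)&(L[...,1]>-.135)&(L[...,1]<-.022)).astype(np.uint8)
n,lab,st,ce=cv2.connectedComponentsWithStats(m)
for k in range(1,n):
    if st[k,4]>60:
        q=L[lab==k];print(st[k],q.min(0).round(4),q.max(0).round(4),cv2.minAreaRect((q*1000).astype(np.float32)))
        for a in np.arange(-.135,-.02,.01):
            j=(q[:,1]>a)&(q[:,1]<=a+.01)
            if j.sum()>3:print("   y",a.round(3),"x",q[j,0].min().round(4),q[j,0].max().round(4))
# cover position: edge
# cover / ridge in all views now
for nme in ("scene9","side9"):
    g=pickle.load(open(nme+".pkl","rb"));Y=cloud(g);l=(Y[...,:2]-B)@RB
    r=(Y[...,2]>.080)&(Y[...,2]<.095)&(np.abs(l[...,0])<.09)&(l[...,1]>.02)&(l[...,1]<.11)
    print(nme,"ridge y range",np.percentile(l[r][:,1],[2,50,98]).round(4),"x",np.percentile(l[r][:,0],[1,99]).round(4))
E
```

```text
disc [-0.0521 -0.052 ] [-0.0519 -0.0522  0.0508]
dhub [-0.0541 -0.1041] [-0.0544 -0.104   0.0496]
phub [ 0.0446 -0.1044] [ 0.0441 -0.1045  0.0511]
pend [ 0.0468 -0.0417] [ 0.0467 -0.0418  0.0504]
[ 360    9   23   94 1279] [ 0.0351 -0.1147] [ 0.0554 -0.0391] ((43.38901901245117, -77.04747009277344), (20.262529373168945, 75.36412048339844), 3.858670234680176)
   y -0.115 x 0.0355 0.0554
   y -0.105 x 0.0351 0.0552
   y -0.095 x 0.0404 0.0508
   y -0.085 x 0.0407 0.0513
   y -0.075 x 0.0411 0.0512
   y -0.065 x 0.0414 0.0512
   y -0.055 x 0.0411 0.0515
   y -0.045 x 0.0413 0.0512
[ 245   10   32   93 1779] [-0.0655 -0.1145] [-0.0385 -0.0395] ((-53.40055847167969, -77.04414367675781), (74.90594482421875, 26.966045379638672), 86.5234603881836)
   y -0.115 x -0.0634 -0.0444
   y -0.105 x -0.0642 -0.0444
   y -0.095 x -0.0592 -0.0487
   y -0.085 x -0.0584 -0.0481
   y -0.075 x -0.058 -0.0468
   y -0.065 x -0.0654 -0.0388
   y -0.055 x -0.0655 -0.0385
   y -0.045 x -0.062 -0.0424
scene9 ridge y range [0.0582 0.0643 0.072 ] x [-0.0652  0.0615]
side9 ridge y range [0.0563 0.0611 0.0716] x [-0.0673  0.0568]
```

View pics/w9z.png

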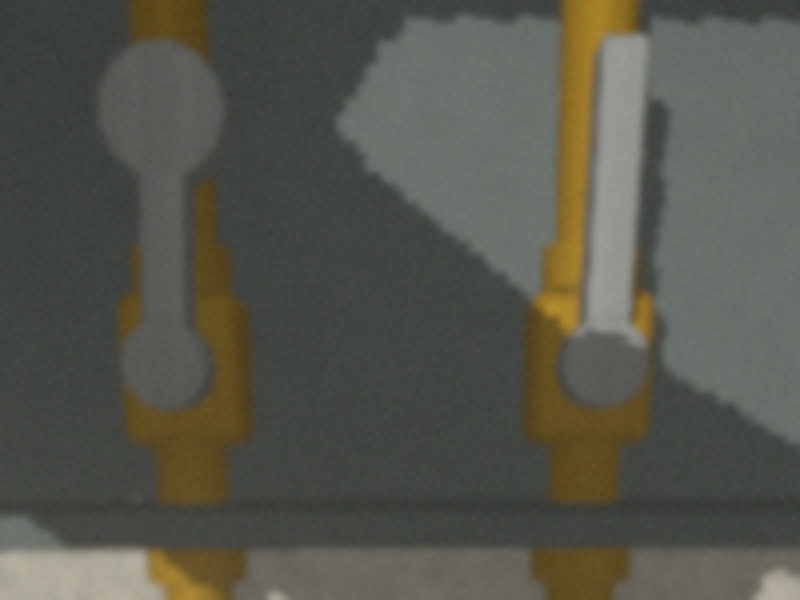

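The geometry is clear. The disc handle's pivot is at about (-0.055,-0.104) in box coordinates, turned about 2°, pointing +y. The plain bar spans x 0.041–0.051. I'll come down on the -x side of the disc.

```bash
cat >> h.py <<'E'
P=np.array([-.0555,-.104])
def arc(th,gap=0,r=.05):
    t=np.radians(th);e=np.array([np.sin(t),np.cos(t)]);n=np.array([np.cos(t),-np.sin(t)])
    return P+r*e-(.0315+gap)*n, 7.5-th
E
python3 - <<'E'
from h import *
from bench import ctrl
s=ctrl.observe()
(x,y),yaw=arc(0,.009);print(x,y,rel(s,x,y,.15,yaw),rel(s,x,y,.05,yaw))
E
```

```text
-0.096 -0.05399999999999999 [ -9.57 -13.94  -0.05  -0.06] [ -9.53 -13.96   9.95  -0.06]
```

Request:
arm_command(steps="0 -3.2 -4.7 0 0; 0 -6.4 -9.3 0 0; 0 -9.5 -14 0 0; 0 -9.5 -14 2 0; 0 -9.5 -14 5 0; 0 -9.5 -14 8 0; 0 -9.5 -14 10 0; 0 -9.5 -14 10 0")

```text
time: 10.85
position: [0.4861, -0.014, 0.0488]
ee_rot: [179.9, 0.4, 7.5]
wrist_force: [0.9, -0.8, 0.6]
opening: 0.0002
```

```bash
python3 - <<'E'
from h import *
from bench import ctrl
s=ctrl.observe();print(s["position"],s["ee_rot"],s["wrist_force"],w2b(s["position"]))
for n in ["scene","side"]:
    f=ctrl.grab_frame(n);X=cloud(f);L=(X[...,:2]-B)@RB;p=s["position"]
    m=(f["img"].max(2)<60)&(np.hypot(X[...,0]-p[0],X[...,1]-p[1])<.025)&(X[...,2]>.069)
    q=np.c_[L[m],X[m][:,2]];q=q[q[:,2].argsort()];print(n,q[:5].round(4))
    im=f["img"][:,:,::-1]
    if n=="scene":im=cv2.resize(im[150:290,255:415],None,fx=4,fy=4,interpolation=2)
    if n=="side":im=cv2.resize(im[150:270,255:410],None,fx=4,fy=4,interpolation=2)
    cv2.imwrite(f"pics/{n}10.png",im)
(x,y),yaw=arc(0,.009);print(rel(s,x,y,.010,yaw))
E
```

```text
[ 0.48613574 -0.01395592  0.04878229] [179.94885639   0.37223266   7.5063792 ] [ 0.92487037 -0.78303208  0.63229907] [-0.0965172  -0.05230537]
scene [[-0.0818 -0.0443  0.1024]
 [-0.0824 -0.0473  0.1038]
 [-0.0817 -0.0442  0.1082]
 [-0.0811 -0.0477  0.1119]
 [-0.0796 -0.0449  0.1177]]
side [[-0.0991 -0.0611  0.084 ]
 [-0.104  -0.0628  0.0844]
 [-0.0927 -0.062   0.0848]
 [-0.0953 -0.0608  0.0854]
 [-0.0885 -0.0611  0.0855]]
[0.08 0.17 3.88 0.01]
```

View pics/side10.png

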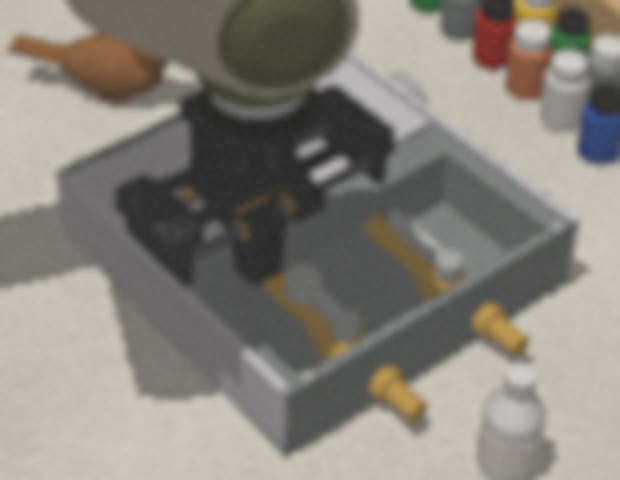

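View pics/scene10.png

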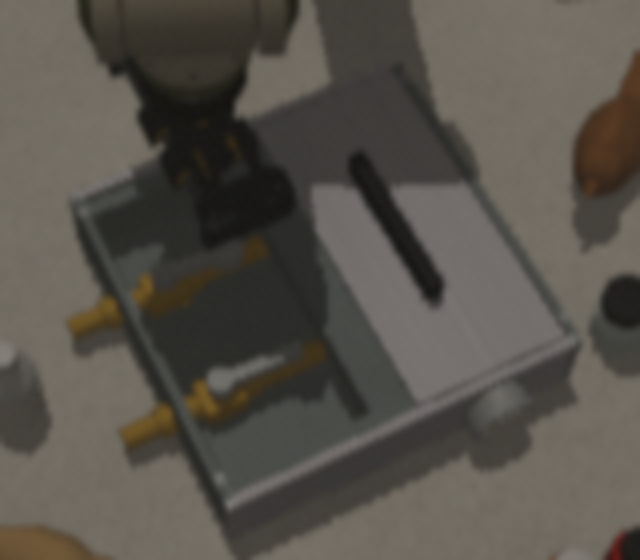

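The side view shows the finger just -x of the disc handle, the tip at about z 0.083 and clear of disc and wall. The plain handle is untouched. Compute the descent and the first part of the arc.

```bash
python3 - <<'E'
from h import *
from bench import ctrl
s=ctrl.observe()
for th,g in [(0,.009),(0,.004),(2,0),(7,0),(12,0),(17,0)]:
    (x,y),yaw=arc(th,g);print(th,g,rel(s,x,y,.008,yaw))
E
```

```text
0 0.009 [-0.04  0.08  4.22 -0.01]
0 0.004 [ 0.46  0.08  4.22 -0.01]
2 0 [ 1.04 -0.02  4.22  1.99]
7 0 [ 1.49 -0.26  4.22  6.99]
12 0 [ 1.97 -0.46  4.22 11.99]
17 0 [ 2.46 -0.62  4.22 16.99]
```

Request:
arm_command(steps="0 0 0.1 2 0; 0 0 0.1 3.6 0; 0 0 0.1 4.1 0; 0 0.5 0.1 4.1 0; 0 1 0 4.1 2; 0 1.5 -0.3 4.1 7; 0 2 -0.5 4.1 12; 0 2.5 -0.6 4.1 17")

```text
time: 11.95
position: [0.5115, -0.0052, 0.01]
ee_rot: [179.8, 0.1, -9.7]
wrist_force: [-2.6, 0.8, 1.4]
opening: 0.0003
```

```bash
python3 - <<'E'
from h import *
from bench import ctrl
s=ctrl.observe();print(s["position"],s["ee_rot"],s["wrist_force"],w2b(s["position"]))
for n in ["side","wrist"]:
    f=ctrl.grab_frame(n)
    im=f["img"][:,:,::-1]
    if n=="side":im=cv2.resize(im[150:270,255:410],None,fx=4,fy=4,interpolation=2)
    cv2.imwrite(f"pics/{n}11.png",im)
for th in range(22,63,5):
    (x,y),yaw=arc(th);print(th,rel(s,x,y,.008,yaw))
E
```

```text
[ 0.51145339 -0.00521168  0.00999028] [ 1.79813927e+02  1.29628485e-01 -9.66672323e+00] [-2.5604515   0.80399447  1.40024106] [-0.07027479 -0.04694056]
22 [ 0.38 -0.23  0.2   4.83]
27 [ 0.85 -0.45  0.2   9.83]
32 [ 1.33 -0.62  0.19 14.83]
37 [ 1.83 -0.76  0.19 19.83]
42 [ 2.34 -0.85  0.19 24.83]
47 [ 2.85 -0.89  0.19 29.83]
52 [ 3.37 -0.89  0.19 34.83]
57 [ 3.88 -0.84  0.19 39.83]
62 [ 4.39 -0.75  0.19 44.83]
```

View pics/side11.png

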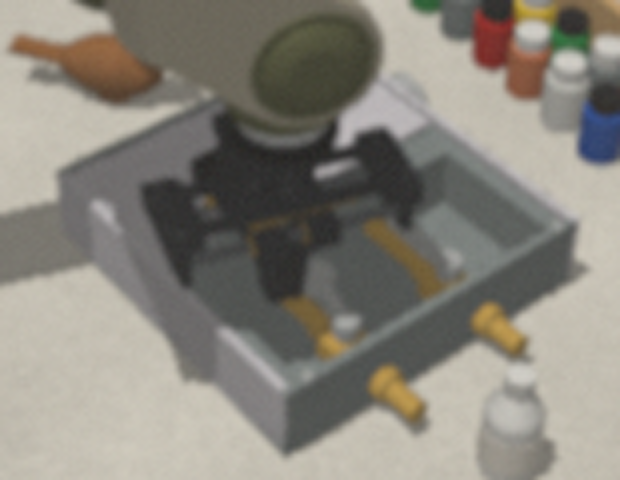

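View pics/wrist11.png

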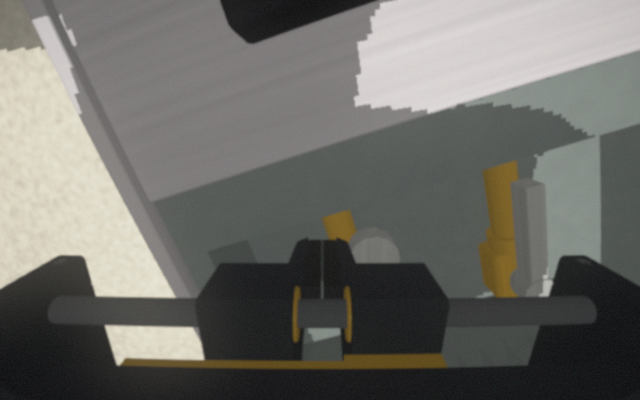

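The side view shows the disc handle turning ahead of the finger, away from its pipe, with a push force of about 2.6 N. Continue along the arc.

Request:
arm_command(steps="0 0.4 -0.2 0.1 4.8; 0 0.85 -0.45 0.1 9.8; 0 1.35 -0.6 0.1 14.8; 0 1.85 -0.75 0.1 19.8; 0 2.35 -0.85 0.1 24.8; 0 2.85 -0.9 0.1 29.8; 0 3.35 -0.9 0.1 34.8; 0 3.9 -0.85 0.1 39.8")

```text
time: 13.05
position: [0.5516, -0.0032, 0.0093]
ee_rot: [179.8, -0.0, -49.4]
wrist_force: [-2.9, 0.8, 0.4]
opening: 0.0004
```

```bash
python3 - <<'E'
from h import *
from bench import ctrl
s=ctrl.observe();print(s["position"],s["ee_rot"],s["wrist_force"],w2b(s["position"]))
for n in ["side","wrist"]:
    f=ctrl.grab_frame(n)
    im=f["img"][:,:,::-1]
    if n=="side":im=cv2.resize(im[150:270,255:410],None,fx=4,fy=4,interpolation=2)
    cv2.imwrite(f"pics/{n}12.png",im)
for th in range(57,99,5):
    (x,y),yaw=arc(th);print(th,rel(s,x,y,.009,yaw))
E
```

```text
[ 0.55160593 -0.00322671  0.00933419] [ 1.79799345e+02 -4.33832765e-02 -4.93596513e+01] [-2.85110894  0.78995315  0.35511127] [-0.03020667 -0.05021353]
57 [-0.02  0.05  0.03  0.14]
62 [ 0.43 -0.2   0.03  5.14]
67 [ 0.9  -0.42  0.03 10.14]
72 [ 1.39 -0.59  0.03 15.14]
77 [ 1.89 -0.72  0.03 20.14]
82 [ 2.39 -0.81  0.03 25.14]
87 [ 2.910e+00 -8.500e-01  3.000e-02  3.014e+01]
92 [ 3.420e+00 -8.400e-01  3.000e-02  3.514e+01]
97 [ 3.940e+00 -7.900e-01  3.000e-02  4.014e+01]
```

View pics/side12.png

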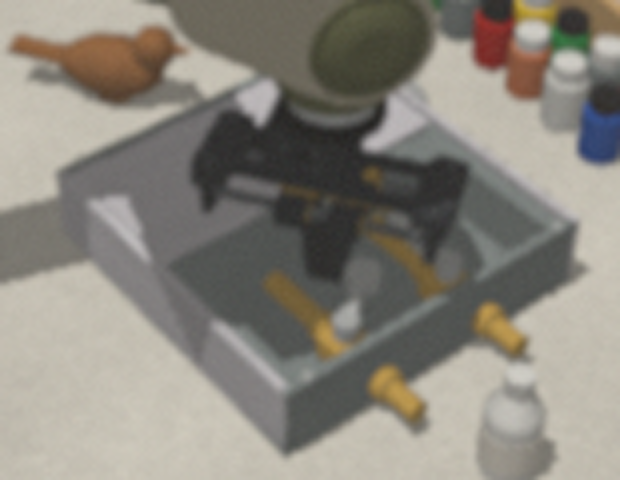

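View pics/wrist12.png

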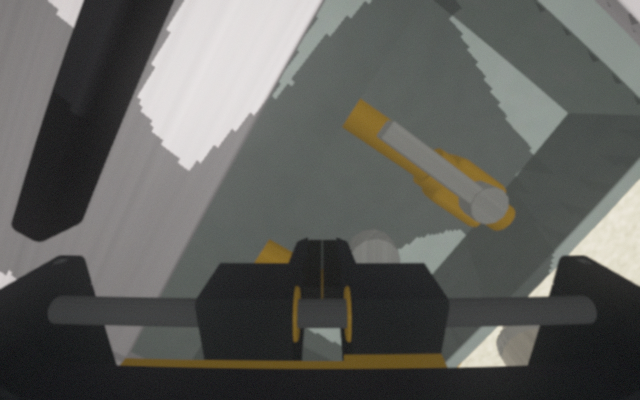

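The disc, at (375,245) in the wrist view, sits against the finger. The plain handle is untouched. Continue to about 88°, slowing down.

Request:
arm_command(steps="0 0.45 -0.2 0 5; 0 0.9 -0.4 0 10; 0 1.4 -0.6 0 15; 0 1.9 -0.7 0 20; 0 2.3 -0.8 0 24; 0 2.6 -0.85 0 27; 0 2.8 -0.85 0 29; 0 3 -0.85 0 31")

```text
time: 14.15
position: [0.5782, -0.0205, 0.0095]
ee_rot: [179.9, -0.2, -80.3]
wrist_force: [-0.1, 2.4, -0.7]
opening: 0.0007
```

```bash
python3 - <<'E'
from h import *
from bench import ctrl
s=ctrl.observe();print(s["position"],s["ee_rot"],s["wrist_force"],s["ft_torque"],w2b(s["position"]))
for n in ["side","wrist"]:
    f=ctrl.grab_frame(n)
    im=f["img"][:,:,::-1]
    if n=="side":im=cv2.resize(im[150:270,255:410],None,fx=4,fy=4,interpolation=2)
    cv2.imwrite(f"pics/{n}13.png",im)
for th in (88,90,92,95):
    (x,y),yaw=arc(th);print(th,rel(s,x,y,.009,yaw))
E
```

```text
[ 0.57822937 -0.02050828  0.00953555] [ 1.79936214e+02 -1.61249604e-01 -8.02706981e+01] [-0.14813608  2.40565491 -0.74016328] [ 0.21968199  0.21800751 -0.02786725] [-0.0060667  -0.07082231]
88 [-0.01  0.06  0.05  0.23]
90 [ 0.17 -0.05  0.05  2.23]
92 [ 0.35 -0.15  0.05  4.23]
95 [ 0.63 -0.29  0.05  7.23]
```

View pics/side13.png

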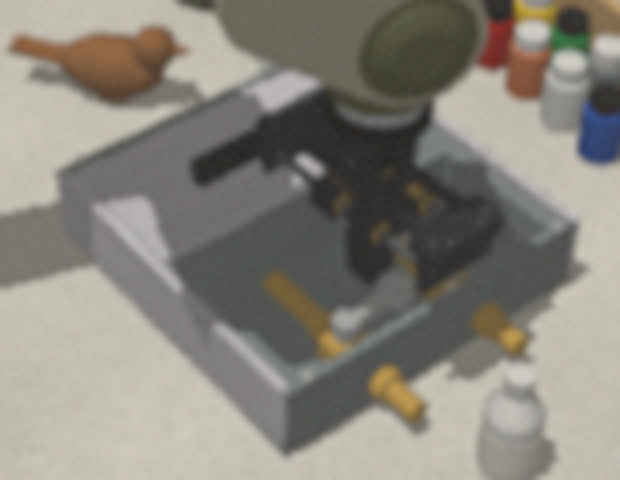

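View pics/wrist13.png

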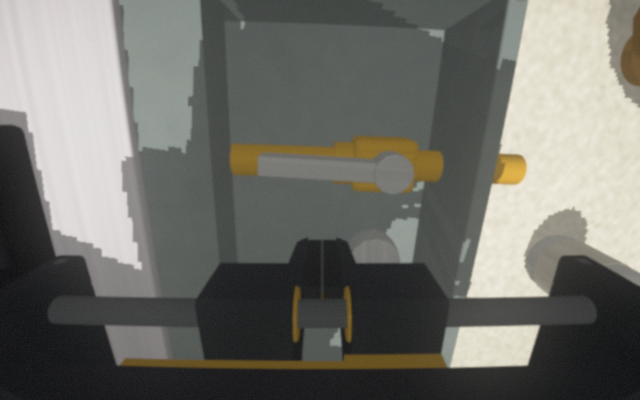

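Force is still 2.4 N, so the handle isn't at the stop yet. Push on in 1 mm steps.

Request:
arm_command(steps="0 0.05 0 0 0.5; 0 0.1 0 0 1; 0 0.15 0 0 1.5; 0 0.2 0 0 2; 0 0.25 0 0 2; 0 0.3 0 0 2; 0 0.35 0 0 2; 0 0.4 0 0 2")

```text
time: 15.25
position: [0.5791, -0.0247, 0.0095]
ee_rot: [180.0, -0.2, -82.3]
wrist_force: [2.3, 3.4, 0.5]
opening: 0.0005
```

```bash
python3 - <<'E'
from h import *
from bench import ctrl
s=ctrl.observe();print(s["position"],s["ee_rot"],s["wrist_force"],s["ft_torque"],w2b(s["position"]))
E
```

```text
[ 0.57906548 -0.02470039  0.00952838] [ 1.79952355e+02 -1.78639928e-01 -8.22626725e+01] [2.25260542 3.37828773 0.48088676] [ 0.40872169 -0.09165398  0.01579241] [-0.00578492 -0.07508769]
```

Request:
arm_command(steps="0 0.05 0 0 0; 0 0.1 0 0 0; 0 0.15 0 0 0; 0 0.2 0 0 0; 0 0.25 0 0 0; 0 0.3 0 0 0; 0 0.3 0 0 0; 0 0.3 0 0 0")

```text
time: 16.25
position: [0.5792, -0.026, 0.0095]
ee_rot: [179.9, -0.0, -82.2]
wrist_force: [1.9, 10.9, 1.6]
opening: 0.0004
```

```bash
python3 - <<'E'
from h import *
from bench import ctrl
s=ctrl.observe();print(s["position"],s["ee_rot"],s["wrist_force"],s["ft_torque"],w2b(s["position"]))
f=ctrl.grab_frame("wrist");cv2.imwrite("pics/wrist14.png",f["img"][:,:,::-1])
E
```

```text
[ 0.57924548 -0.02599617  0.00950383] [ 1.79948604e+02 -3.12831909e-02 -8.22484615e+01] [ 1.85553204 10.91659317  1.56182504] [ 1.81443694 -0.18442409  0.07952134] [-0.00577559 -0.07639588]
```

View pics/wrist14.png

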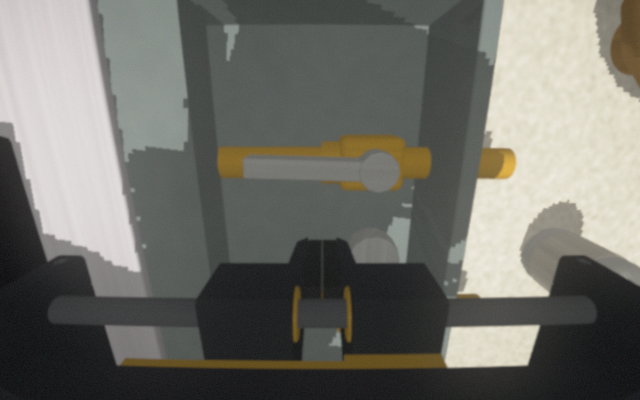

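The handle moved only 1.3 mm of a 3 mm command and the force rose to 11 N, so it is at the stop. One firm last push, then back off and rise.

Request:
arm_command(steps="0 0.2 0 0 0; 0 0.35 0 0 0; 0 0.35 0 0 0; 0 -0.5 0 0 0; 0 -1.4 0 0 0; 0 -1.4 0 -3 0; 0 -1.4 0 -7 0; 0 -1.4 0 -11 0")

```text
time: 17.3
position: [0.5771, -0.0122, 0.1206]
ee_rot: [179.9, -0.1, -82.3]
wrist_force: [-0.8, -0.6, -0.2]
opening: 0.0006
```

```bash
python3 - <<'E'
from h import *
from bench import ctrl
s=ctrl.observe();print(s["position"],s["ee_rot"],s["wrist_force"],w2b(s["position"]))
print(rel(s,0,-.19,.16,7.5))
E
```

```text
[ 0.57705488 -0.01220053  0.12057619] [ 1.79897793e+02 -5.38945137e-02 -8.22655950e+01] [-0.81586568 -0.61926309 -0.19163795] [-0.00614676 -0.06243233]
[ 12.76  -0.56  -3.93 -89.77]
```

Request:
arm_command(steps="0 1.5 0 -4 -10; 0 3 0 -4 -20; 0 4.5 -0.2 -4 -30; 0 6 -0.2 -4 -40; 0 8 -0.3 -4 -50; 0 10 -0.4 -4 -60; 0 11.5 -0.5 -4 -70; 0 12.8 -0.6 -4 -80")

```text
time: 18.3
position: [0.6, -0.139, 0.1604]
ee_rot: [179.9, 0.1, -2.0]
wrist_force: [-0.2, 0.2, 0.1]
opening: 0.0005
```

Request:
arm_command(steps="0 0 0 0 -5; 0 0 0 0 -10; 0 0 0 0 -10; 0 0 0 0 -10; 0 0 0 0 -10; 0 0 0 0 -10; 0 0 0 0 -10; 0 0 0 0 -10")

```text
time: 19.3
position: [0.6, -0.139, 0.1604]
ee_rot: [179.9, 0.2, 8.0]
wrist_force: [0.8, 0.5, -1.0]
opening: 0.0005
```

```bash
python3 - <<'E'
from h import *
from bench import ctrl
s=ctrl.observe();print(s["position"],s["ee_rot"],s["wrist_force"])
for n in ["scene","wrist","side"]:
    f=ctrl.grab_frame(n);pickle.dump(f,open(f"{n}15.pkl","wb"))
    im=f["img"][:,:,::-1]
    if n=="scene":im=cv2.resize(im[100:340,200:520],None,fx=2.5,fy=2.5,interpolation=2)
    cv2.imwrite(f"pics/{n}15.png",im)
f=pickle.load(open("wrist15.pkl","rb"));X=cloud(f);L=(X[...,:2]-B)@RB;z=X[...,2]
m=((z>.043)&(z<.056)&(np.abs(L[...,0])<.115)&(L[...,1]>-.135)&(L[...,1]<-.022)).astype(np.uint8)
n,lab,st,ce=cv2.connectedComponentsWithStats(m)
for k in range(1,n):
    if st[k,4]>60:
        q=L[lab==k];print(st[k],q.min(0).round(4),q.max(0).round(4))
        ax=0 if np.ptp(q[:,0])>np.ptp(q[:,1]) else 1
        for a in np.arange(q[:,ax].min(),q[:,ax].max(),.01):
            j=(q[:,ax]>=a)&(q[:,ax]<=a+.01)
            if j.sum()>3:print("   ","xy"[ax],a.round(3),"other",q[j,1-ax].min().round(4),q[j,1-ax].max().round(4))
for nme in ("scene15","side15"):
    g=pickle.load(open(nme+".pkl","rb"));Y=cloud(g);l=(Y[...,:2]-B)@RB
    r=(Y[...,2]>.080)&(Y[...,2]<.095)&(np.abs(l[...,0])<.09)&(l[...,1]>.02)&(l[...,1]<.11)
    print(nme,"ridge y",np.percentile(l[r][:,1],[2,50,98]).round(4))
E
```

```text
[ 0.60001385 -0.13896005  0.16037466] [1.79933842e+02 1.62519758e-01 8.01445741e+00] [ 0.81715483  0.52903769 -1.00227226]
[ 358   24   22   88 1135] [ 0.0351 -0.1139] [ 0.0548 -0.0387]
    y -0.114 other 0.0351 0.0548
    y -0.104 other 0.0353 0.0546
    y -0.094 other 0.0405 0.0505
    y -0.084 other 0.0408 0.0507
    y -0.074 other 0.0411 0.0515
    y -0.064 other 0.0415 0.0515
    y -0.054 other 0.0418 0.0515
    y -0.044 other 0.0419 0.0512
[ 254   86   79   30 1352] [-0.0642 -0.1181] [ 0.0102 -0.0918]
    x -0.064 other -0.1138 -0.0957
    x -0.054 other -0.1138 -0.0957
    x -0.044 other -0.1101 -0.1
    x -0.034 other -0.1091 -0.1
    x -0.024 other -0.1117 -0.0982
    x -0.014 other -0.1172 -0.0918
    x -0.004 other -0.1181 -0.0918
    x 0.006 other -0.1134 -0.0944
scene15 ridge y [0.0579 0.0642 0.0719]
side15 ridge y [0.0563 0.0611 0.0715]
```

View pics/wrist15.png

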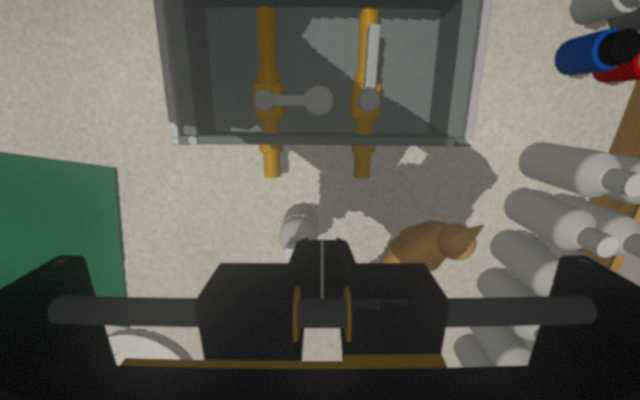

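View pics/scene15.png

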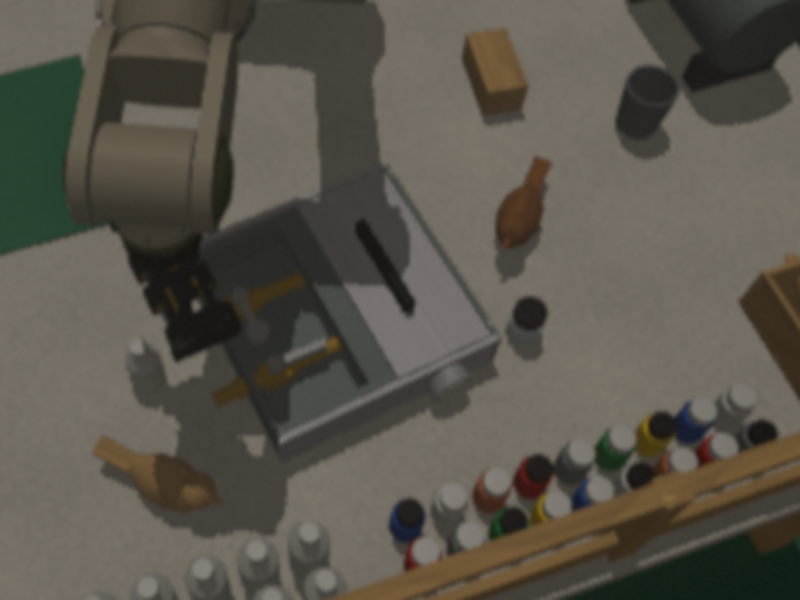

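View pics/side15.png

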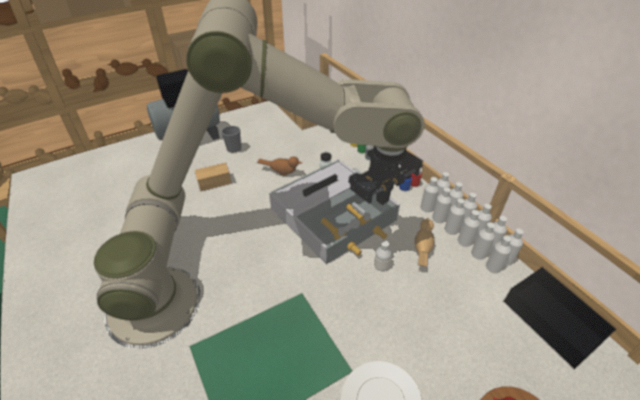

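The wrist view shows the disc handle lying along box +x, hub (265,99) to disc (319,99). Hub and disc centres differ by under 1 mm in y, so it is about 90° shut. The plain bar is where it was, the cover is at the stop (ridge y about +0.064 before and after), the bystanders are in place, and the arm touches nothing.

```bash
python3 - <<'E'
from bench import ctrl
print(ctrl.job_done()); print(ctrl.observe()["time"])
E
```

```text
the job is handed in; nothing more can be done
None
the job is handed in; nothing more can be done
```

The job is done and handed in at about 19.5 s. The cover is against the far stop, and the disc-ended handle has been turned clockwise until shut.

**First pass missed:** my first push went over the ridge without touching it. The cameras showed the fingertips about 40 mm higher than the reported tool position implied. I used the camera heights from then on, and the second push worked.

**Last checks:**
- **Cover:** it stopped where predicted, with about 20 N of reaction. The ridge measured y ≈ +61 to +64 mm in the two views (+64 expected), the same before and after the handle push.
- **Disc handle:** I pushed until it stopped moving, at about 11 N, then gave one firmer push whose force I did not read. Its hub and disc centres now line up along the box's +x to within 1 mm, so about 90°.
- **Everything else:** the plain handle measured the same before and after. In the last pictures, the birds, bottle, jar, cup, blank and palette look unmoved; I did not measure them. The fingers were clear of everything.

**Disagreement:** the views differed by 2–4 mm on where the box sits along its x, slightly more than the stated calibration accuracy. It made no difference to the result.

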